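# Wind up the bowl mixer and hold its beater home

## Task

Wind the mixer's crank clockwise (seen from above), about two full turns, until its red pin stands fully out. Then take the beater by its red grip out of the wooden stand, turn it until its cross-shaped stem meshes with the orange drive socket in the mixer's bowl, slide it fully home against the spring so that its white collar sits on the socket, and keep it pressed down there: finish while still gripping and pressing the beater. Leave the tin, bowl, mould and fork alone.

Things in the scene. Friction and masses are not known exactly. Their poses are not given: they have to be found in the camera images.
- crank (a joint): crank angle in rad, grows as the crank turns clockwise seen from above; 0 to 1.4 at the start; at 12.57 (two turns from 0) the mixer is fully wound, at 15.5 there is a stop. Turning takes about 0.12 N m (2.5 N at the knob); the crank stays where it is left
- crank_axis (a point): point on the crank's vertical axis of rotation, at the height of the middle of its knob (127 mm above the table)
- knob_mid (a point): middle of the crank's black upright round knob, 22 mm diameter, 44 mm tall (105 to 149 mm above the table), 50 mm from the crank's axis; the knob spins freely on its pin. The flat steel crank arm lies below it, its top 103 mm above the table; the rim of the mixer's bowl is 95 mm above the table
- wound_pin (a joint): height in m by which the red pin (10 mm thick, beside the crank, on the mixer's top) has risen, driven by the crank: 0.0019 m per rad; 0.024 when fully wound
- beater_grip (a point): centre of the beater's red grip, a block 36 mm along its own x, 18 mm along its own y (grip across y), 36 mm tall. z is up along the beater's axis. The beater weighs about 90 g. It has two paddles at its x ends, outer faces 47 mm from the axis, reaching from 6 mm above to 26 mm below the collar's underside; the two arms that bear them lie beneath 6 mm above it
- collar (a point): centre of the underside of the beater's white collar (44 mm across), 48 mm below the grip's centre
- stem_tip (a point): lower end of the beater's steel stem, 30 mm below the collar's underside. The stem is a cross of two ribs, along the beater's own x and y, each 24 mm long and 6 mm thick; the lowest 5 mm are slimmer (22 by 3.5 mm). Any quarter turn fits alike
- socket (a point): centre of the mouth of the orange drive socket, 90 mm above the table, standing in the middle of the steel bowl (150 mm across) on the mixer. Its cross-shaped slots run along its own x and y, 9 mm wide, at any quarter turn alike, and are 33 mm deep. The socket can turn stiffly (0.4 N m). Home means the collar's underside on this mouth
- plunger (a joint): travel in m of the spring plunger inside the socket: 0 out, 0.010 when the beater is home (stop at 0.012). Its tip stands 20 mm below the mouth when out; the spring pushes up with about 3 N at first and 7 N when home, so a beater that is let go rises again
- stand: wooden stand, origin under its centre on the table: upright tube 52 mm diameter, 60 mm tall, on a 72 mm foot, bore 32 mm. The beater hangs in it, stem down, collar resting on its top; lift it more than 35 mm to free it
- mixer: grey wind-up mixer, fixed, 150 mm along its x and 285 mm along its y (from -155 to 130), 50 mm tall; origin on the table; socket axis at y = -75 mm, crank axis at y = +75 mm
- beater: the whole beater; origin and axes as collar
- tin: bystander: squat metal tin with twist-lock lid, 100 mm diameter, 64 mm tall, origin under its centre
- bowl: bystander: grey stoneware bowl, 130 mm diameter, 55 mm tall, origin under its centre
- mould: bystander: red plastic mould, 96 mm diameter, 45 mm tall, origin under its centre
- fork: bystander: steel fork lying along its own y, 186 mm long from y = -100 to 86 mm, 4 mm thick
Things that resemble listed ones, but are neither listed nor needed, are in the scene too. Leave any blue or yellow look-alike of the beater alone.

How it is judged:
On the way, in this order (a step that is already met when the one before it is completed fails the run):
1. the crank is wound about two turns, the beater still in its stand (value of joint crank above 12.2 rad and distance of collar from where it was at the start of the episode below 0.02 m), for 0.1 s.
2. the beater is lifted clear of the stand (z of collar in the frame of stand above 0.095 m), for 0.05 s.
3. the beater's stem is meshed and home in the socket (z of collar in the frame of socket below 0.0025 m and horizontal distance between collar and socket below 0.004 m and value of joint plunger above 0.007 m), for 0.2 s.
At the end, for the whole second after the job is handed in: Crank at 12.2 rad or more; beater upright (0.1 rad), collar within 2.5 mm above the socket mouth and 4 mm sideways, plunger down over 7 mm, beater pressing on the mixer with over 4 N, fingers still gripping it (over 2 N), all at rest through the last second (all of step 3 and value of joint crank above 12.2 rad and angle between beater's own z axis and vertical below 0.1 rad and contact force between beater and mixer above 4 N and contact force between the fingers and beater above 2 N and linear speed of beater below 0.02 m/s); the arm keeps its last pose, push and grip.
It fails at once if a bystander is disturbed (moved by more than 30 mm) (distance of any of tin, bowl, mould, fork from where it was at the start of the episode above 0.03 m).
It also fails if it takes over 72 s, if anything falls off the work surface, if the arm or the gripper's body presses on something with over 40 N, if the wrist force passes 120 N, or if a joint passes its speed limit or range.

## Robot

A 7-joint arm with a two-finger parallel gripper is mounted at the origin on the work surface. World frame = base frame: x ahead of the robot, y to its left, z up, the work surface at z = 0. Lengths are in m, angles in rad, forces in N, time in s.
With the tool pointing down it reaches from about 0.425 to 1.025 m from the base axis. Payload 3.6 kg.
Tool frame: the origin (TCP) lies where the fingers leave the gripper's body, on its centre line; the fingertips stand 73 mm ahead of it and the grasp point (between the pads) lies 54 mm ahead of it (env.tcp_to_tips is the distance from the TCP to the fingertips, in m); x points along the fingers, y is the direction in which the jaws open and shut, and the axes are right-handed (so a half turn about x gives the same grasp; the last joint's range is limited). The gripper opens to 85 mm and grips with 20 to 120 N. Pads are 22 mm wide; open, the fingers measure 114 mm over their backs; the gripper's body (76 mm by 85 mm) begins 54 mm behind the grasp point. The pads swing forward as they close: fully open they stand 13 mm farther back than shut.
Start: joints at [-1.226, 0.591, 0.048, 1.609, -0.033, 0.943, -0.034], TCP at [0.307, 0.657, 0.304] pointing down, gripper open.
Joint ranges: [-2.69, 2.69], [-0.47, 2.24], [-1.27, 1.36], [0.19, 2.51], [-1.53, 4.68], [0.08, 2.07], [-3.09, 3.09]. Speed limits (rad/s): [2.57, 2.57, 3.14, 3.14, 3.14, 3.14, 3.14].

## Interface

Orientations are given as a unit quaternion [x, y, z, w].
In Python, from workcell import get_obs, optics, env, spotter gives the robot as it stands. The module is installed in compiled form; this text tells all that it offers.
- The arm moves only by the shell command python3 -m inch 'ROWS' [FORCE]. ROWS is JSON, a list of rows, each a list of 3 entries, a list of its own where there are three numbers: the finger opening in mm, from 0 to 85.4, then the shift along the world's x, y, z in mm, then the turn about the world's z in degrees. In form: [[gripper, [tx, ty, tz], twist], ...]. A call has 1 to 12 rows; each row shifts and turns the commanded pose from where the row before left it; what a row does not reach is not made up. A row lasts 1/8 s, in which the tool goes at most 62.5 mm and 10.7 degrees, less where a joint would pass 70% of its speed; a pose out of reach is approached as far as the arm can. A call is refused whole if a number of a shift passes 62.5 or a number of a turn 10.7, either way. A call with a gripper value outside its range is refused whole. The fingers move at their own pace and stop on an object; FORCE is the grip in N (left out, the last holds). Time passes only in rows, so rows that do not move let the fingers close. It gives the time, the measured TCP pose, the force and the opening at its end, in the units of the state.
- get_obs(): the state, without advancing time (a new reading comes with each control period).
- optics.snapshot(name): name is "scene" or "top"; returns (picture, depth): 420x560x3 uint8, blue, green, red; 420x560 float32, m along the optical axis (not along the pixel's ray), 0 where there is no reading.
- optics.camera_info(name): a dict with "fx", "fy", "cx", "cy" (pixels), "cam_to_world" (4x4, takes a point from camera to world coordinates). Camera axes: x right, y up, looking along -z (the intrinsics and any distortion apply to the point x, -y, -z); pixel columns grow to the right and rows downward; lengths in m; the calibration is good to about 2 mm. A picture is of the moment at which its call begins. camera_info takes no time and is no camera call.
- env.sign_off(): hands the job in, once; it reports no verdict.
Trained networks look in the newest picture that a camera, given by its name, has taken for a name from the list of things; names that differ only in an ending like _2 or _b are one class to them, and where a whole thing is asked for, a point or a joint stands for the part that bears it (a point fixed in the world has none). Each returns a list of dicts, best first, with "confidence" (0 to 1); they miss things now and then, are a little off and sometimes report something else, mostly with a low value. They report only what shows in the picture. A call takes as long as a camera call. They do not tell look-alikes from the thing itself.
- spotter.look_for(camera, name): "point" ([column, row] in pixels, amid what is visible of it).
- spotter.trace(camera, name): "pixels" (420x560 bool, what is visible of it) and "point" ([column, row] in pixels, amid what is visible of it).
The state is a dict: "clock": time; "joint_positions": joint angles; "dq": joint speeds; "joint_efforts": joint torques, N m; "tool_pos": TCP position; "ee_rot": TCP orientation; "contact_force": force on the tool from outside, world axes, zero at the start; "torque": the same for the moment, N m; "grip_width": finger opening in m.
Only numpy, scipy, OpenCV 4.12 (cv2) and the standard library are available. Lean on these libraries where they do the work, as an engineer would, in place of code of your own. Each camera call takes 0.05 s, during which the arm holds its last target.

## Working session

There is one attempt and no reset: what is moved stays moved. The work goes in short steps, Python scripts to look and compute and a shell command to move; the robot and the scene stay as the last step left them, time stands still between calls to the robot, and variables do not carry over. Pictures are saved under pics/ and viewed, and the job is handed in when it is done.

```bash
mkdir -p pics
python3 - <<'E'
from workcell import get_obs, optics, env, spotter
import cv2
print(get_obs())
for n in("scene","top"):
    p,d=optics.snapshot(n); cv2.imwrite(f"pics/{n}0.png",p)
    print(n,optics.camera_info(n))
E
```

```text
{'clock': 0.0, 'joint_positions': array([-1.22645008,  0.59212559,  0.04827966,  1.60987342, -0.03330194,
        0.9427103 , -0.03371577]), 'dq': array([ 0.00190325, -0.00094741,  0.00159682,  0.00094546, -0.00015543,
       -0.00110474, -0.00048896]), 'joint_efforts': array([ 3.75553191e-04, -5.48685801e+01,  1.54712576e+00, -1.98119473e+01,
        9.50927002e-03,  8.96494661e-03, -3.85924412e-07]), 'tool_pos': array([0.30707541, 0.6559935 , 0.30271644]), 'ee_rot': array([ 0.15273507,  0.69037182, -0.15434707,  0.69009835]), 'contact_force': array([ 0.19119054, -0.5073999 , -0.28580426]), 'torque': array([-0.02484729, -0.02031986,  0.01526613]), 'grip_width': 0.08525404714809502}
scene {'fx': 388.43028414205867, 'fy': 388.43028414205867, 'cx': 275.31899652003, 'cy': 208.5218220283674, 'cam_to_world': array([[ 0.0797674 , -0.65162422,  0.75433616,  1.22620172],
       [ 0.9968001 ,  0.04821991, -0.06375261, -0.00585381],
       [ 0.00516872,  0.75700774,  0.65338546,  0.70112294],
       [ 0.        ,  0.        ,  0.        ,  1.        ]])}
top {'fx': 428.3371807893609, 'fy': 428.3371807893609, 'cx': 283.40080773771706, 'cy': 208.81338268337188, 'cam_to_world': array([[-0.00558463,  0.97729996, -0.21178668,  0.28601132],
       [-0.99997778, -0.00622872, -0.0023742 ,  0.05236355],
       [-0.00363947,  0.21176872,  0.97731303,  1.30499883],
       [ 0.        ,  0.        ,  0.        ,  1.        ]])}
```

View pics/scene0.png

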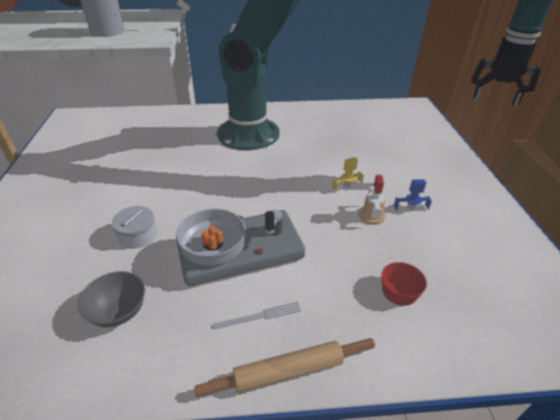

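View pics/top0.png

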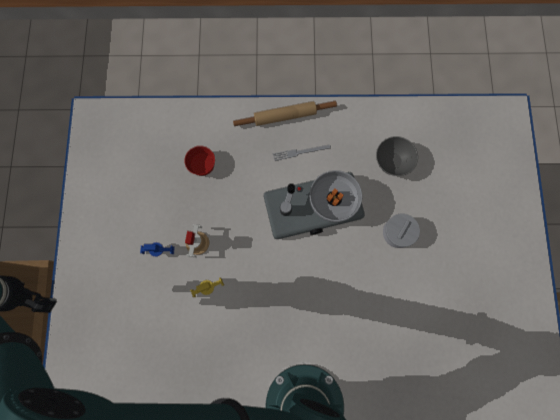

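```bash
cat > h.py <<'E'
from workcell import get_obs, optics, env, spotter
import cv2, numpy as np
def w(cam,u,v,d):
    i=optics.camera_info(cam); c=np.array([(u-i['cx'])/i['fx']*d,-(v-i['cy'])/i['fy']*d,-d,1])
    return (i['cam_to_world']@c)[:3]
def cloud(cam,d):
    v,u=np.mgrid[0:420,0:560]; i=optics.camera_info(cam)
    c=np.stack([(u-i['cx'])/i['fx']*d,-(v-i['cy'])/i['fy']*d,-d,np.ones_like(d)],-1)
    return (c@i['cam_to_world'].T)[...,:3]
def proj(cam,p):
    i=optics.camera_info(cam); c=np.linalg.inv(i['cam_to_world'])@np.append(p,1)
    return np.array([i['cx']+i['fx']*c[0]/-c[2], i['cy']-i['fy']*c[1]/-c[2]])
def crop(cam,p,x0,y0,x1,y1,f,name):
    cv2.imwrite(name,cv2.resize(p[y0:y1,x0:x1],None,fx=f,fy=f,interpolation=cv2.INTER_CUBIC))
E
python3 - <<'E'
from h import *
for n in("scene","top"):
    p,d=optics.snapshot(n); np.save(f"{n}_d.npy",d); np.save(f"{n}_p.npy",p)
    for t in ["knob_mid","crank_axis","crank","wound_pin","socket","beater_grip","collar","stand","mixer","beater"]:
        try:
            r=spotter.look_for(n,t); print(n,t,[(np.round(x['point'],1).tolist(),round(x['confidence'],2)) for x in r[:4]])
        except Exception as e: print(n,t,e)
    if n=="top": crop(n,p,255,165,375,250,6,"pics/t1.png"); crop(n,p,135,210,255,300,6,"pics/t2.png")
    else: crop(n,p,170,190,310,290,5,"pics/s1.png"); crop(n,p,325,145,440,230,6,"pics/s2.png")
print(get_obs()['clock'])
E
```

```text
scene knob_mid [([271.8, 217.8], 0.82)]
scene crank_axis [([227.8, 245.7], 0.85), ([273.0, 218.4], 0.36)]
scene crank [([271.4, 219.8], 0.82)]
scene wound_pin [([209.8, 239.8], 0.35)]
scene socket [([209.2, 236.2], 0.72), ([269.2, 217.8], 0.67)]
scene beater_grip [([347.3, 176.0], 0.96), ([415.1, 196.5], 0.81), ([378.7, 197.8], 0.61)]
scene collar [([348.8, 173.7], 0.72), ([379.5, 194.4], 0.63), ([414.2, 196.2], 0.58)]
scene stand [([369.8, 212.9], 0.65), ([270.2, 219.1], 0.19)]
scene mixer [([231.6, 242.5], 0.75), ([132.8, 227.7], 0.31)]
scene beater [([348.2, 174.6], 0.95), ([416.7, 201.7], 0.82), ([379.5, 196.6], 0.76)]
top knob_mid [([287.0, 200.3], 0.8), ([332.6, 200.2], 0.37)]
top crank_axis [([314.8, 202.6], 0.62)]
top crank [([288.5, 197.6], 0.5)]
top wound_pin []
top socket [([334.8, 199.3], 0.6)]
top beater_grip [([194.7, 242.9], 0.88), ([208.9, 286.2], 0.73)]
top collar [([154.6, 248.8], 0.84), ([191.9, 238.3], 0.69), ([206.4, 284.9], 0.55)]
top stand [([201.9, 243.8], 0.78)]
top mixer [([314.7, 207.9], 0.92), ([337.2, 200.1], 0.56)]
top beater [([155.2, 249.0], 0.87), ([193.2, 239.4], 0.7), ([206.1, 283.8], 0.65)]
1.2
```

View pics/t1.png

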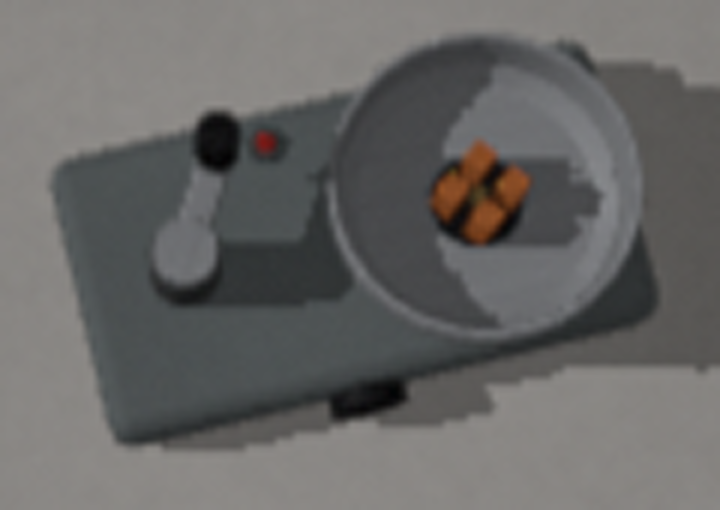

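View pics/t2.png

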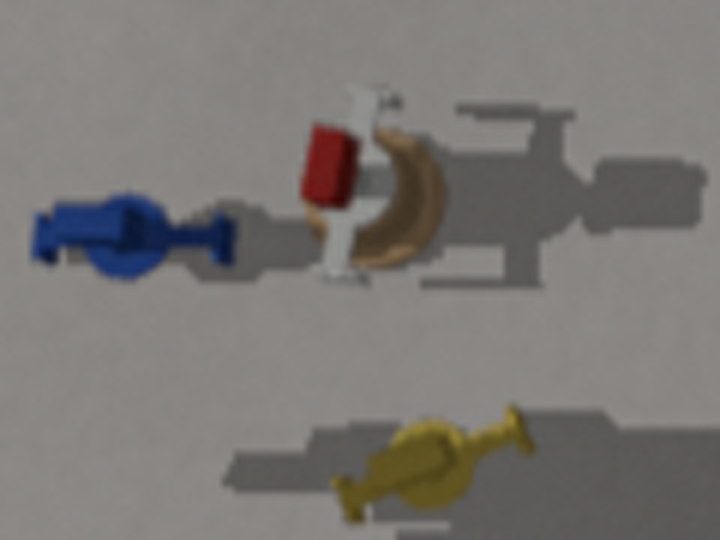

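View pics/s1.png

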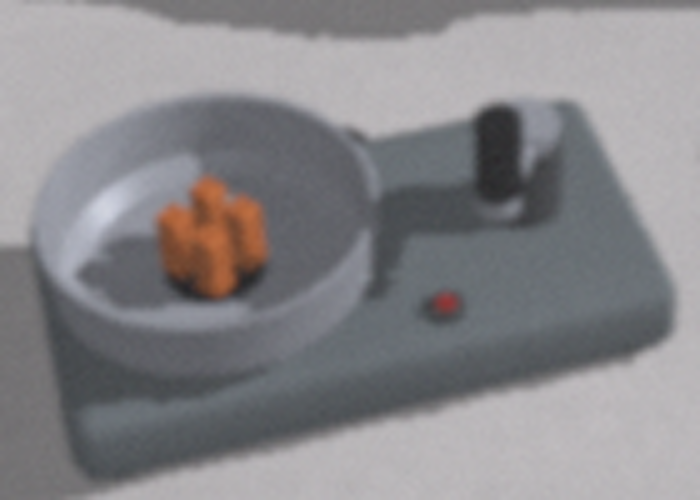

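View pics/s2.png

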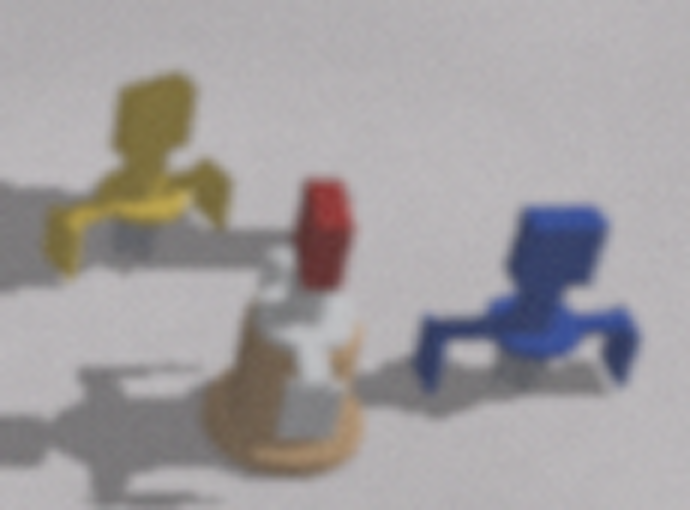

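```bash
cat >> h.py <<'E'
def ray(cam,u,v,z):
    i=optics.camera_info(cam); T=i['cam_to_world']; c=T[:3,:3]@np.array([(u-i['cx'])/i['fx'],-(v-i['cy'])/i['fy'],-1])
    o=T[:3,3]; return o+c*(z-o[2])/c[2]
E
python3 - <<'E'
from h import *
np.set_printoptions(precision=4,suppress=True)
for n in("scene","top"):
    p=np.load(n+"_p.npy").astype(int); d=np.load(n+"_d.npy"); c=cloud(n,d)
    B,G,R=p[...,0],p[...,1],p[...,2]
    X,Y,Z=c[...,0],c[...,1],c[...,2]
    red=(R>90)&(R>2.2*G)&(R>2.2*B)&(d>0)
    orange=(R>110)&(R>2*B)&(G>0.3*R)&(G<0.75*R)&(d>0)
    m=red&(Y>.15)&(Y<.4)&(Z>.08)
    print(n,"grip",m.sum(),np.median(c[m],0),c[m].min(0),c[m].max(0))
    top=m&(Z>.117); 
    if top.sum()>8:
        q=c[top][:,:2]; print(" griptop",top.sum(),q.mean(0),Z[top].mean(),cv2.minAreaRect(q.astype(np.float32)*1000))
    so=orange&(abs(Y)<.2)&(X>.4)&(Z>.082)&(Z<.1)
    q=c[so]; print(" socket",so.sum(),q.mean(0),q.min(0),q.max(0))
    kn=(Z>.135)&(Z<.16)&(X>.4)&(X<.7)&(Y>-.05)&(Y<.15)&(d>0)
    q=c[kn]; print(" knobtop",kn.sum(),q.mean(0),q.min(0),q.max(0))
    rim=(Z>.09)&(Z<.1)&(X>.35)&(X<.75)&(Y>-.25)&(Y<.1)&~orange&~kn&(d>0)
    q=c[rim];print(" rim",len(q),q.min(0),q.max(0))
    np.save(n+"_c.npy",c)
    mx=(Z>.045)&(Z<.055)&(X>.35)&(X<.75)&(Y>-.25)&(Y<.2)&(d>0)
    print(" plate",cv2.minAreaRect(c[mx][:,:2].astype(np.float32)*1000), Z[mx].mean())
for u,v,z in((286,206.2,.103),(291.2,188.3,.149),(335.3,197.2,.09)):print(ray("top",u,v,z))
E
```

```text
scene grip 26 [0.4689 0.3173 0.1258] [0.4537 0.3114 0.1239] [0.4804 0.3236 0.1268]
 griptop 26 [0.4686 0.3174] 0.12566079905656083 ((467.0277099609375, 317.39739990234375), (9.40210247039795, 26.779569625854492), 83.14046478271484)
 socket 137 [ 0.5948 -0.0957  0.0883] [ 0.5694 -0.1166  0.0821] [ 0.6147 -0.0746  0.0934]
 knobtop 97 [0.6075 0.0338 0.1453] [0.5946 0.0243 0.135 ] [0.615  0.0441 0.1522]
 rim 496 [ 0.5131 -0.1721  0.09  ] [0.6682 0.0666 0.0998]
 plate ((613.1427001953125, -68.22578430175781), (267.6387939453125, 365.71221923828125), 0.9701001644134521) 0.05043274985053654
top grip 56 [0.463  0.3203 0.1257] [0.449  0.3121 0.121 ] [0.4777 0.329  0.1304]
 griptop 56 [0.4632 0.32  ] 0.12578799557728854 ((463.1456298828125, 320.18548583984375), (14.751166343688965, 29.49772834777832), 82.78164672851562)
 socket 64 [ 0.5877 -0.0969  0.0888] [ 0.5685 -0.1168  0.0821] [ 0.6081 -0.0751  0.0942]
 knobtop 51 [0.6004 0.0337 0.1473] [0.5912 0.025  0.1352] [0.6108 0.042  0.1552]
 rim 275 [ 0.5139 -0.1718  0.09  ] [0.6656 0.0652 0.0999]
 plate ((611.547607421875, -68.52812194824219), (265.7712097167969, 365.17901611328125), 1.1258087158203125) 0.05044068943525636
[0.5541 0.0478 0.103 ]
[0.5949 0.0331 0.149 ]
[ 0.583  -0.0963  0.09  ]
```

Run:
```python
from h import *
from scipy.optimize import least_squares
np.set_printoptions(precision=4,suppress=True)
for n in("scene","top"):
    c=np.load(n+"_c.npy");X,Y,Z=c[...,0],c[...,1],c[...,2]
    # rim
    s0=np.array([.588,-.096]); r=np.hypot(X-s0[0],Y-s0[1])
    m=(abs(Z-.093)<.005)&(r>.06)&(r<.085)
    q=c[m][:,:2]; f=least_squares(lambda a:np.hypot(q[:,0]-a[0],q[:,1]-a[1])-a[2],[*s0,.073],loss='soft_l1',f_scale=.002)
    print(n,"rim",f.x,m.sum())
    # plate mask connected
    m=((Z>.042)&(Z<.058)&(X>.42)&(X<.72)&(Y>-.22)&(Y<.12)).astype(np.uint8)
    k,lab,st,_=cv2.connectedComponentsWithStats(m); j=1+np.argmax(st[1:,4]); q=c[lab==j]
    print(" plate",st[j],cv2.minAreaRect(q[:,:2].astype(np.float32)*1000))
    hb=(Z>.097)&(Z<.112)&(X>.5)&(X<.64)&(Y>-.0)&(Y<.1); q=c[hb]; print(" hub/arm",len(q),q.mean(0),q.min(0),q.max(0))
    kn=(Z>.12)&(Z<.16)&(X>.55)&(X<.64)&(Y>0)&(Y<.1);q=c[kn];print(" knob",len(q),np.median(q,0),q.min(0),q.max(0))
    h=cv2.inRange
p=np.load("top_p.npy");c=np.load("top_c.npy")
for v in range(186,216,2): print(v,[f"{z:.0f}" for z in c[v,278:306:2,2]*1000])
```

```text
scene rim [ 0.5915 -0.0962  0.0743] 526
 plate [ 178  210  127   68 2694] ((571.7103271484375, -37.57023620605469), (161.352294921875, 280.8427429199219), 13.908682823181152)
 hub/arm 118 [0.5757 0.0475 0.1042] [0.5398 0.024  0.0971] [0.6139 0.0644 0.1115]
 knob 144 [0.61   0.0336 0.141 ] [0.5946 0.0242 0.12  ] [0.6155 0.0441 0.1522]
top rim [ 0.5889 -0.0961  0.0742] 251
 plate [ 264  180   76   58 2046] ((558.7679443359375, 2.97125244140625), (159.08355712890625, 200.6363525390625), 13.944475173950195)
 hub/arm 147 [0.564  0.046  0.1039] [0.5385 0.0244 0.0974] [0.5978 0.065  0.1102]
 knob 59 [0.5984 0.0336 0.1473] [0.5911 0.0248 0.1225] [0.6108 0.042  0.1552]
186 ['-4', '-3', '2', '3', '37', '148', '150', '147', '146', '53', '49', '55', '51', '49']
188 ['41', '46', '49', '47', '48', '143', '148', '151', '147', '56', '56', '56', '47', '52']
190 ['49', '49', '49', '50', '47', '128', '145', '143', '127', '46', '57', '56', '53', '48']
192 ['53', '47', '48', '49', '48', '106', '122', '117', '46', '53', '46', '48', '51', '45']
194 ['48', '48', '48', '48', '52', '104', '101', '101', '50', 
[... 252 characters left out ...]
', '102', '51', '49', '48', '50', '47', '54', '51']
202 ['49', '49', '107', '103', '105', '107', '52', '51', '51', '52', '50', '48', '50', '50']
204 ['48', '91', '103', '103', '103', '101', '100', '52', '50', '50', '48', '43', '49', '50']
206 ['52', '104', '107', '102', '104', '101', '103', '51', '50', '52', '51', '45', '53', '49']
208 ['48', '92', '107', '103', '105', '106', '106', '52', '51', '51', '49', '47', '52', '47']
210 ['48', '85', '108', '106', '106', '107', '95', '55', '49', '45', '50', '46', '51', '49']
212 ['51', '52', '89', '94', '91', '88', '78', '54', '53', '51', '1305', '51', '52', '48']
214 ['51', '46', '56', '71', '70', '71', '50', '48', '49', '47', '46', '45', '48', '51']
```

```bash
cat >> h.py <<'E'
from scipy.spatial.transform import Rotation as Ro
def st():
    o=get_obs(); R=Ro.from_quat(o['ee_rot']).as_matrix()
    print('t',round(o['clock'],2),'tcp',np.round(o['tool_pos']*1e3,1),'xdir',np.round(R[:,0],3),'yaw_y',round(np.degrees(np.arctan2(R[1,1],R[0,1])),2),'F',np.round(o['contact_force'],1),'w',round(o['grip_width']*1e3,1),'q',np.round(o['joint_positions'],2))
E
python3 - <<'E'
from h import *
st()
imgs=[];ims=[]
for i in range(6):
    imgs.append(optics.snapshot("top")[0].astype(float)); ims.append(optics.snapshot("scene")[0].astype(float))
a=np.mean(imgs,0);b=np.mean(ims,0); np.save("top_avg.npy",a);np.save("scene_avg.npy",b)
crop("",a.astype(np.uint8),315,180,357,215,16,"pics/t3.png"); crop("",b.astype(np.uint8),195,220,230,255,16,"pics/s3.png")
E
```

```text
t 1.2 tcp [307.3 656.6 303.9] xdir [ 0. -0. -1.] yaw_y 64.92 F [ 0.3 -0.3 -0.4] w 85.2 q [-1.23  0.59  0.05  1.61 -0.03  0.94 -0.03]
```

```bash
python3 -m inch '[[60,[30,-62,0],0],[60,[30,-62,0],0],[60,[30,-62,0],0],[60,[30,-62,0],0],[60,[30,-62,0],0],[60,[30,-62,0],0],[60,[30,-62,0],0],[60,[30,-62,0],0],[60,[30,-62,0],0],[60,[25,-62,-10],0],[60,[0,-3,-10],0],[60,[0,0,-10],0]]' 30; python3 -c "
from h import *
st()"
```

```text
clock: 3.3
tool_pos: [0.5754, 0.09, 0.2742]
ee_rot: [0.154, 0.69, -0.154, 0.69]
contact_force: [-0.3, -0.3, 0.2]
grip_width: 0.0601
t 3.3 tcp [575.4  90.  274.2] xdir [-0.     0.001 -1.   ] yaw_y 64.86 F [-0.3 -0.3  0.2] w 60.1 q [-0.31  0.45  0.11  1.97 -0.07  0.73  0.97]
```

View pics/t3.png

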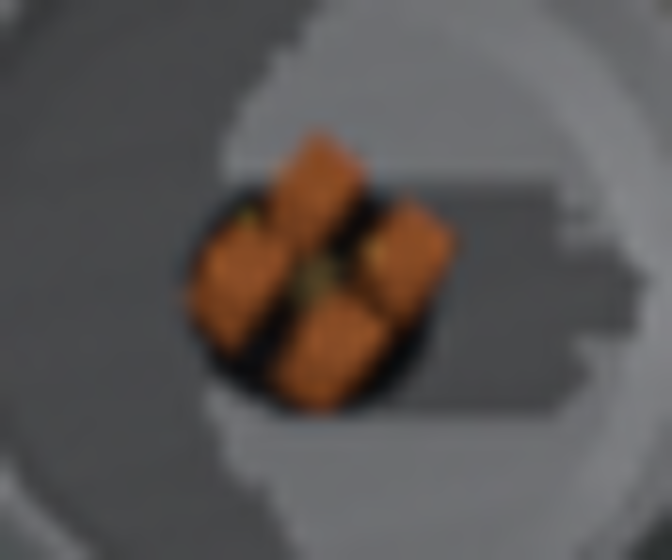

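View pics/s3.png

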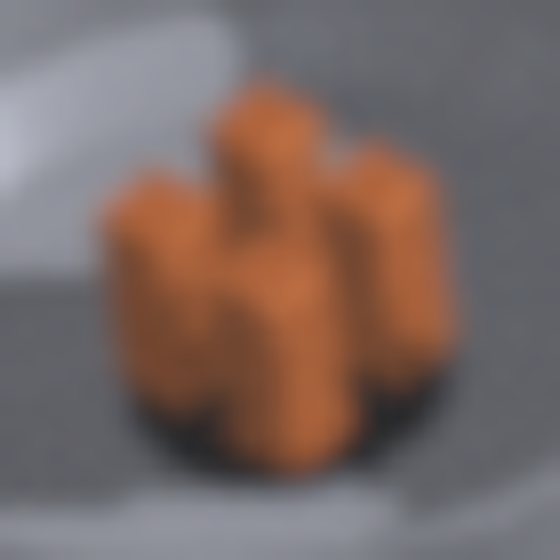

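```bash
python3 -m inch '[[60,[27,-56,0],0],[60,[0,0,-30],0],[60,[0,0,-30],0],[60,[0,0,-27],0],[60,[0,0,0],0],[15,[0,0,0],0],[15,[0,0,0],0],[15,[0,0,0],0],[15,[0,0,0],0]]' 30
python3 - <<'E'
from h import *
st()
p,d=optics.snapshot("scene");crop("",p,170,130,330,280,4,"pics/s4.png")
E
```

```text
clock: 4.42
tool_pos: [0.6032, 0.0344, 0.189]
ee_rot: [0.154, 0.689, -0.153, 0.691]
contact_force: [-0.7, 0.9, 6.2]
grip_width: 0.0208
t 4.42 tcp [603.2  34.4 189. ] xdir [ 0.002  0.001 -1.   ] yaw_y 64.92 F [-0.7  0.9  6.2] w 20.8 q [-0.19  0.59  0.09  1.97 -0.09  0.58  1.09]
```

View pics/s4.png

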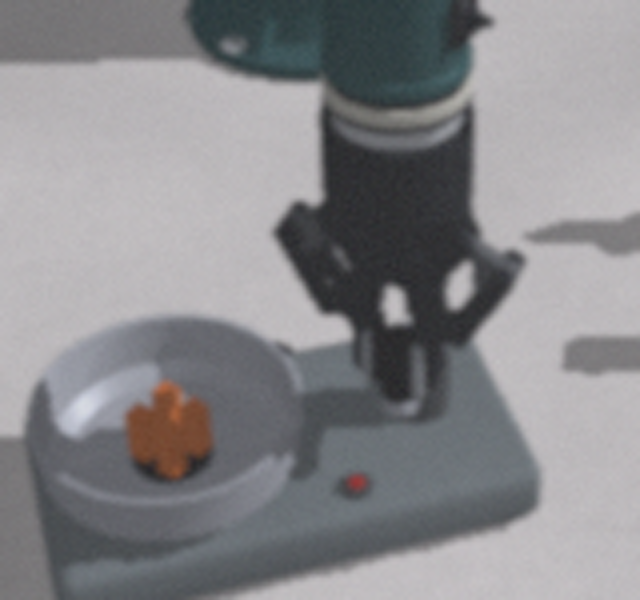

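Run:
```python
import numpy as np
P=[np.array([602,34])]
for k in range(1,50):
    a=np.radians(-17.5-15*k); P.append(np.array([554,49.5])+50*np.array([np.cos(a),np.sin(a)]))
P=np.round(np.array(P)*2)/2
for k in range(0,25): print(k+1,(P[k+1]-P[k]).tolist())
```

```text
1 [-6.0, -11.5]
2 [-8.0, -10.0]
3 [-11.0, -7.5]
4 [-12.0, -4.5]
5 [-13.0, -1.0]
6 [-13.0, 2.5]
7 [-12.0, 5.5]
8 [-10.0, 8.0]
9 [-7.5, 11.0]
10 [-4.5, 12.0]
11 [-1.0, 13.0]
12 [2.5, 13.0]
13 [5.5, 12.0]
14 [8.0, 10.0]
15 [11.0, 7.5]
16 [12.0, 4.5]
17 [13.0, 1.0]
18 [13.0, -2.5]
19 [12.0, -5.5]
20 [10.0, -8.0]
21 [7.5, -11.0]
22 [4.5, -12.0]
23 [1.0, -13.0]
24 [-2.5, -13.0]
25 [-5.5, -12.0]
```

```bash
for i in 1; do python3 -m inch '[[15,[0,0,2],0],[15,[-6,-11.5,0],0],[15,[-8,-10,0],0],[15,[-11,-7.5,0],0],[15,[-12,-4.5,0],0]]' 30; python3 -c "
from h import *
st()"; python3 -m inch '[[15,[-13,-1,0],0],[15,[-13,2.5,0],0],[15,[-12,5.5,0],0],[15,[-10,8,0],0]]'; python3 -c "
from h import *
st()"; done
```

```text
clock: 5.1
tool_pos: [0.5642, 0.0001, 0.1893]
ee_rot: [0.154, 0.691, -0.154, 0.69]
contact_force: [2.0, 3.3, -6.5]
grip_width: 0.0212
t 5.1 tcp [5.642e+02 1.000e-01 1.893e+02] xdir [-0.001  0.    -1.   ] yaw_y 64.88 F [ 2.   3.3 -6.5] w 21.2 q [-0.14  0.55  0.08  2.06 -0.09  0.53  1.14]
clock: 5.6
tool_pos: [0.5178, 0.0162, 0.1895]
ee_rot: [0.154, 0.689, -0.153, 0.691]
contact_force: [7.6, 2.5, -15.7]
grip_width: 0.0213
t 5.6 tcp [517.8  16.2 189.5] xdir [ 0.003  0.    -1.   ] yaw_y 64.95 F [  7.6   2.5 -15.7] w 21.3 q [-0.18  0.51  0.08  2.16 -0.09  0.47  1.11]
```

```bash
python3 -m inch '[[15,[-7.5,11,-1],0],[15,[-4.5,12,0],0],[15,[-1,13,0],0],[15,[2.5,13,0],0]]'; python3 -m inch '[[15,[5.5,12,0],0],[15,[8,10,0],0],[15,[11,7.5,0],0],[15,[12,4.5,0],0],[15,[13,1,0],0],[15,[13,-2.5,0],0]]'
python3 - <<'E'
from h import *
st()
p,d=optics.snapshot("scene");crop("",p,170,130,330,280,4,"pics/s5.png")
E
```

```text
clock: 6.1
tool_pos: [0.5072, 0.0632, 0.1892]
ee_rot: [0.153, 0.69, -0.155, 0.691]
contact_force: [4.7, -4.0, -5.2]
grip_width: 0.0214
clock: 6.85
tool_pos: [0.5687, 0.0979, 0.1889]
ee_rot: [0.153, 0.692, -0.153, 0.689]
contact_force: [-3.1, -1.2, 7.5]
grip_width: 0.0209
t 6.85 tcp [568.7  97.9 188.9] xdir [-0.004  0.001 -1.   ] yaw_y 64.97 F [-3.1 -1.2  7.5] w 20.9 q [-0.32  0.57  0.1   2.03 -0.1   0.55  0.99]
```

View pics/s5.png

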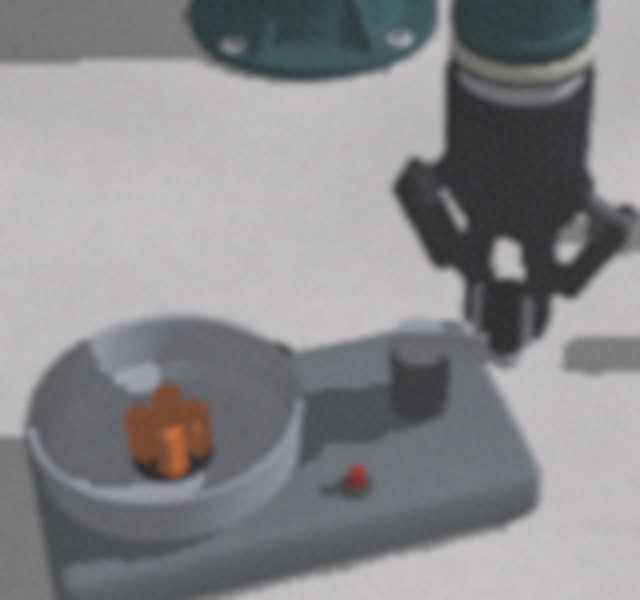

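```bash
python3 -m inch '[[15,[12,-5.5,0],0],[15,[10,-8,0],0],[15,[7.5,-11,0],0],[15,[4.5,-12,0],0],[15,[1,-13,0],0],[15,[-2.5,-13,0],0],[15,[-5.5,-12,0],0],[15,[-8,-10,0],0],[15,[-11,-7.5,0],0],[15,[-12,-4.5,0],0],[15,[-13,-1,0],0],[15,[-13,2.5,0],0]]'; python3 -m inch '[[15,[-12,5.5,0],0],[15,[-10,8,0],0],[15,[-7.5,11,0],0],[15,[-4.5,12,0],0],[15,[-1,13,0],0],[15,[2.5,13,0],0],[15,[5.5,12,0],0],[15,[8,10,0],0],[15,[11,7.5,0],0],[15,[12,4.5,0],0],[15,[13,1,0],0],[15,[13,-2.5,0],0]]';  python3 -m inch '[[15,[12,-5.5,0],0],[15,[10,-8,0],0],[15,[7.5,-11,0],0],[15,[4.5,-12,0],0],[15,[1,-13,0],0],[15,[-2.5,-13,0],0],[15,[-5.5,-12,0],0],[15,[0,0,0],0]]'
python3 - <<'E'
from h import *
st()
p,d=optics.snapshot("scene");crop("",p,170,130,330,280,4,"pics/s6.png")
E
```

```text
clock: 8.4
tool_pos: [0.5395, 0.0019, 0.189]
ee_rot: [0.154, 0.689, -0.153, 0.691]
contact_force: [4.3, 3.7, 3.5]
grip_width: 0.0213
clock: 9.9
tool_pos: [0.5668, 0.0983, 0.1888]
ee_rot: [0.153, 0.693, -0.153, 0.688]
contact_force: [-1.7, 4.6, 10.6]
grip_width: 0.0212
clock: 10.9
tool_pos: [0.5956, 0.0198, 0.189]
ee_rot: [0.153, 0.69, -0.155, 0.69]
contact_force: [2.0, -2.1, 7.7]
grip_width: 0.0213
t 10.9 tcp [595.6  19.8 189. ] xdir [-0.001 -0.003 -1.   ] yaw_y 64.8 F [ 2.  -2.1  7.7] w 21.3 q [-0.18  0.58  0.1   1.99 -0.09  0.57  1.11]
```

View pics/s6.png

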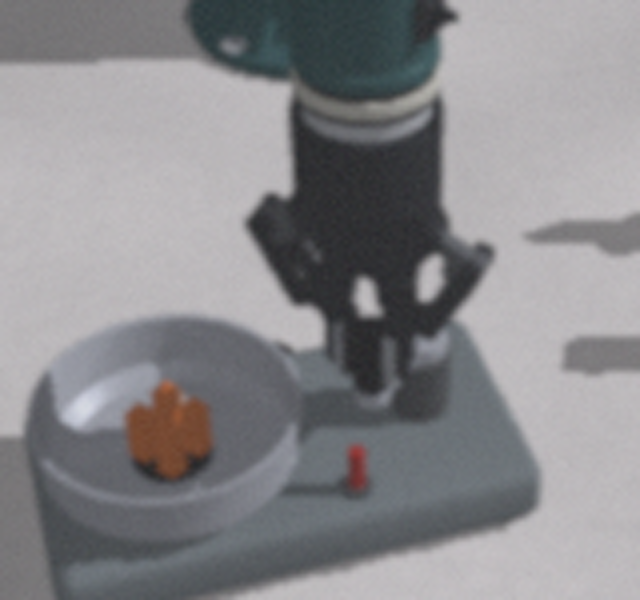

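```bash
python3 -m inch '[[50,[0,0,0],0],[50,[0,0,0],0],[50,[0,0,30],0],[50,[0,0,50],0],[50,[0,40,40],5],[50,[-10,60,0],6],[50,[-15,60,0],6],[50,[-15,0,0],0]]' 40
cat > fit.py <<'E'
from h import *
from scipy.optimize import minimize
S=8
def pr(cam,P):
    i=optics.camera_info(cam); c=(np.linalg.inv(i['cam_to_world'])@np.c_[P,np.ones(len(P))].T).T
    return np.c_[i['cx']-i['fx']*c[:,0]/c[:,2], i['cy']+i['fy']*c[:,1]/c[:,2]]
def boxmask(cam,x0,y0,w,h,boxes,x,y,yaw):
    m=np.zeros((h*S,w*S),np.uint8); a=yaw; R=np.array([[np.cos(a),-np.sin(a)],[np.sin(a),np.cos(a)]])
    for (bx0,bx1,by0,by1,z0,z1) in boxes:
        P=np.array([[X,Y,Z] for X in(bx0,bx1) for Y in(by0,by1) for Z in(z0,z1)])
        P[:,:2]=P[:,:2]@R.T+[x,y]
        q=(pr(cam,P)-[x0,y0]+.5)*S
        cv2.fillConvexPoly(m,cv2.convexHull(q.round().astype(np.int32)),255)
    return cv2.resize(m,(w,h),interpolation=cv2.INTER_AREA)/255.
E
python3 - <<'E'
from fit import *
st()
np.set_printoptions(precision=4,suppress=True)
def soft(a): # red softness
    B,G,R=a[...,0],a[...,1],a[...,2]; return np.clip((R/(np.maximum(G,B)+1)-1.15)/1.0,0,1)
for cam,(x0,y0,w,h) in {"top":(180,225,30,30),"scene":(368,168,25,30)}.items():
    a=np.load(cam+"_avg.npy")[y0:y0+h,x0:x0+w]; t=soft(a); 
    g=[(-.018,.018,-.009,.009,.09,.126)]
    f=lambda p:((boxmask(cam,x0,y0,w,h,g,p[0]/1000,p[1]/1000,p[2]/50)-t)**2).sum()
    best=min((minimize(f,[464,319,s],method='Nelder-Mead',options=dict(initial_simplex=[[464,319,s],[470,319,s],[464,325,s],[464,319,s+8]])) for s in(-15,-6,3)),key=lambda r:r.fun)
    print(cam,"grip",best.x[:2],np.degrees(best.x[2]/50),best.fun,t.sum())
def soft2(a):
    B,G,R=a[...,0],a[...,1],a[...,2]; return np.clip((R/(B+1)-1.3)/1.0,0,1)
for cam,(x0,y0,w,h) in {"top":(318,183,32,32),"scene":(193,218,40,40)}.items():
    a=np.load(cam+"_avg.npy")[y0:y0+h,x0:x0+w]; t=soft2(a)
    cv2.imwrite(f"pics/m_{cam}.png",cv2.resize((t*255).astype(np.uint8),None,fx=8,fy=8))
    def boxes(b,zb): return [(i*.0045 if i>0 else -b,b if i>0 else -.0045,.0045 if j>0 else -b,b if j>0 else -.0045,zb,.09) for i in(1,-1) for j in(1,-1)]
    f=lambda p:((boxmask(cam,x0,y0,w,h,boxes(p[3]/1000,.09-p[4]/1000),p[0]/1000,p[1]/1000,p[2]/50)-t)**2).sum()
    s0=[589,-96,-31,15,15]
    best=minimize(f,s0,method='Nelder-Mead',options=dict(maxiter=600,initial_simplex=[s0]+[[v+(4 if k==j else 0) for k,v in enumerate(s0)] for j in range(5)]))
    print(cam,"socket",best.x[:2],np.degrees(best.x[2]/50),best.x[3:],best.fun,t.sum())
E
```

```text
clock: 11.95
tool_pos: [0.5536, 0.1894, 0.3077]
ee_rot: [0.047, 0.707, -0.045, 0.704]
contact_force: [-0.4, -0.5, 0.1]
grip_width: 0.0497
t 11.95 tcp [553.6 189.4 307.7] xdir [-0.003  0.003 -1.   ] yaw_y 82.57 F [-0.4 -0.5  0.1] w 49.7 q [-0.42  0.41  0.02  1.93 -0.01  0.81  1.05]
top grip [464.1822 320.8815] -1.3734882883933734 20.09125635810318 107.98697665807524
scene grip [460.2358 321.349 ] -22.286322432288422 37.88348678068941 88.99356384960453
top socket [586.8195 -95.2835] -43.98362989634397 [17.2894 28.8069] 24.04525822000808 162.29324857902753
scene socket [590.607  -95.7334] -39.3359211754003 [15.7712 33.0372] 5.428710252698854 322.0255832770887
```

Run:
```python
from fit import *
def draw(cam,x0,y0,w,h,boxes,x,y,yaw,F):
    a=np.load(cam+"_avg.npy").astype(np.uint8)[y0:y0+h,x0:x0+w]; im=cv2.resize(a,None,fx=F,fy=F,interpolation=cv2.INTER_CUBIC)
    R=np.array([[np.cos(yaw),-np.sin(yaw)],[np.sin(yaw),np.cos(yaw)]])
    for (bx0,bx1,by0,by1,z0,z1) in boxes:
        for z in(z0,z1):
            P=np.array([[bx0,by0,z],[bx1,by0,z],[bx1,by1,z],[bx0,by1,z]]);P[:,:2]=P[:,:2]@R.T+[x,y]
            q=(pr(cam,P)-[x0,y0]+.5)*F
            cv2.polylines(im,[q.round().astype(np.int32)],True,(0,255,0) if z==z1 else (255,255,0),1)
    return im
g=[(-.018,.018,-.009,.009,.09,.126)]
A=draw("top",170,215,60,50,g,.4635,.320,np.radians(-7.5),8)
B=draw("scene",355,165,50,65,g,.4635,.320,np.radians(-7.5),8)
cv2.imwrite("pics/o1.png",A);cv2.imwrite("pics/o2.png",B)
def boxes(b,zb): return [(i*.0045 if i>0 else -b,b if i>0 else -.0045,.0045 if j>0 else -b,b if j>0 else -.0045,zb,.09) for i in(1,-1) for j in(1,-1)]
C=draw("top",318,178,40,40,boxes(.016,.06),.588,-.0957,np.radians(-39),12)
D=draw("scene",193,218,40,40,boxes(.016,.06),.5905,-.0957,np.radians(-39),12)
cv2.imwrite("pics/o3.png",np.hstack([C,D])[:, :])
```

```text
(no output)
```

View pics/o1.png

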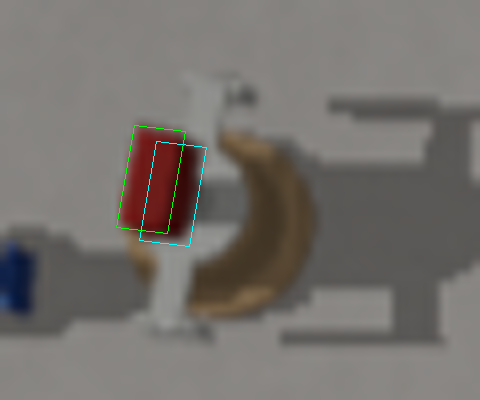

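View pics/o2.png

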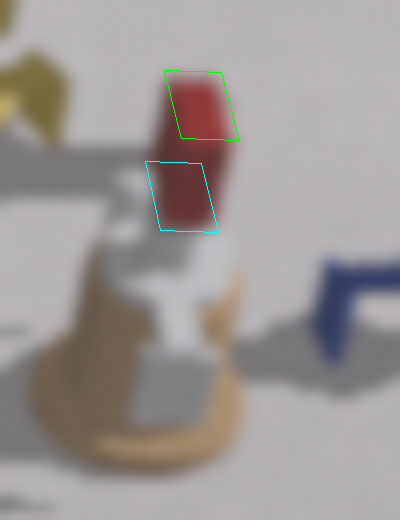

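```bash
python3 -c "
import cv2
a=cv2.imread('pics/o3.png');cv2.imwrite('pics/o3s.png',cv2.resize(a,(800,400)))"
```

```text
(no output)
```

View pics/o3s.png

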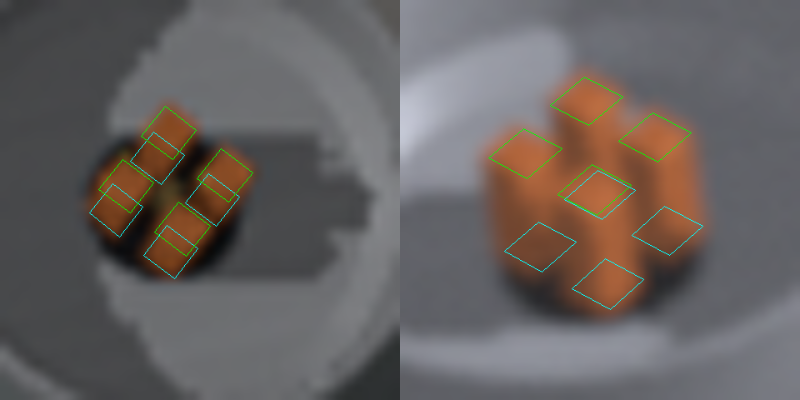

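Run:
```python
from h import *
for (a,b) in (((205,80),(170,327)),((203,100),(172,315))):
    P=[ray("top",170+u/8-.5,215+v/8-.5,.066) for u,v in(a,b)]
    d=P[0]-P[1]; print(P,(P[0]+P[1])/2,np.linalg.norm(d),np.degrees(np.arctan2(d[1],d[0])))
# scene paddle: front (near) paddle center approx px
for uv in((152,125),(197,90)): pass
for n in("top","scene"):
    p,d=optics.snapshot(n); c=cloud(n,d)
    crop("",p,*((170,215,230,265) if n=="top" else (340,150,410,230)),8,f"pics/b_{n}.png")
    X,Y,Z=c[...,0],c[...,1],c[...,2]
    m=(abs(X-.465)<.06)&(abs(Y-.32)<.05)&(Z>.08)&(Z<.14); q=c[m]
    print(n,m.sum(),np.percentile(q,[3,50,97],axis=0).round(4).tolist())
    m=(abs(X-.465)<.06)&(abs(Y-.32)<.05)&(Z>.055)&(Z<.08)
    q=c[m]; print(cv2.minAreaRect(q[:,:2].astype(np.float32)*1000), np.percentile(q,[3,50,97],axis=0).round(4).tolist())
```

```text
[array([0.50899272, 0.31504611, 0.066     ]), array([0.41834575, 0.32426136, 0.066     ])] [0.46366924 0.31965373 0.066     ] 0.0911141806723376 -5.804799331525808
[array([0.50154676, 0.31549667, 0.066     ]), array([0.42268513, 0.32371161, 0.066     ])] [0.46211595 0.31960414 0.066     ] 0.07928835149844986 -5.94699710821052
top 122 [[0.4466, 0.3095, 0.0906], [0.4629, 0.3159, 0.1237], [0.4801, 0.3286, 0.1292]]
((462.76458740234375, 315.0594482421875), (41.63045120239258, 94.30210876464844), 73.09329986572266) [[0.4198, 0.2969, 0.0574], [0.4594, 0.3124, 0.0642], [0.5082, 0.3335, 0.0705]]
scene 179 [[0.4512, 0.309, 0.0823], [0.4763, 0.3152, 0.1149], [0.4843, 0.3264, 0.1267]]
((468.0053405761719, 318.055419921875), (50.320770263671875, 92.19259643554688), 63.5247802734375) [[0.4224, 0.2972, 0.056], [0.4762, 0.3142, 0.0647], [0.5117, 0.339, 0.0753]]
```

View pics/b_scene.png

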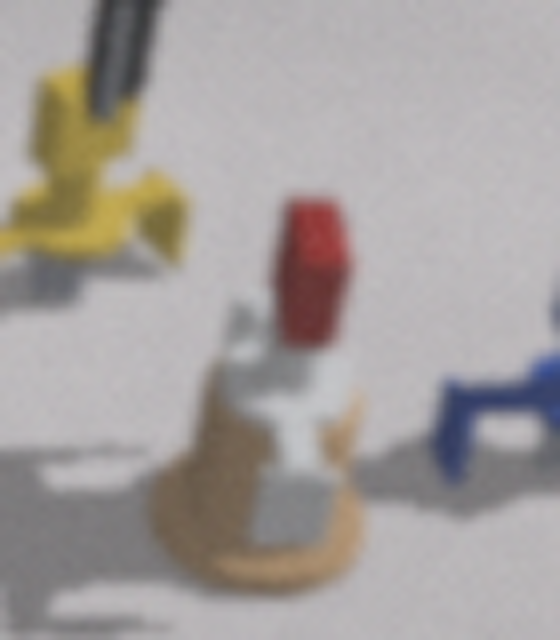

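View pics/b_top.png

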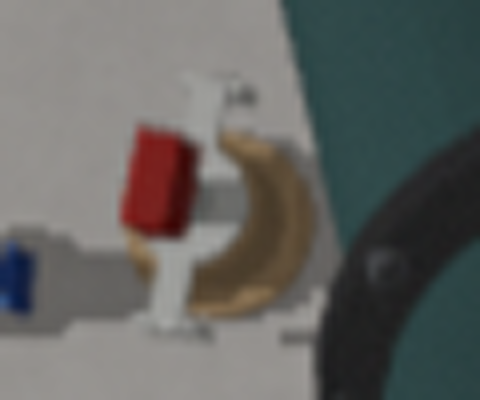

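```bash
python3 -m inch '[[50,[-30,44,0],1],[50,[-30,44,0],0],[50,[-28.5,42.5,0],0],[50,[0,0,-45],0],[50,[0,0,-45],0],[50,[0,0,-40],0],[50,[0,0,-15],0],[50,[0,0,0],0]]' 60
python3 - <<'E'
from h import *
st()
for n,r in(("top",(160,200,240,280)),("scene",(330,130,410,230))):
    p,d=optics.snapshot(n); crop("",p,*r,6,f"pics/c_{n}.png")
E
```

```text
clock: 13.05
tool_pos: [0.4683, 0.3116, 0.1629]
ee_rot: [0.044, 0.706, -0.045, 0.705]
contact_force: [-0.1, 0.2, -0.1]
grip_width: 0.0501
t 13.05 tcp [468.3 311.6 162.9] xdir [-0.001 -0.002 -1.   ] yaw_y 82.81 F [-0.1  0.2 -0.1] w 50.1 q [-0.66  0.59 -0.01  2.07  0.01  0.48  0.77]
```

View pics/c_scene.png

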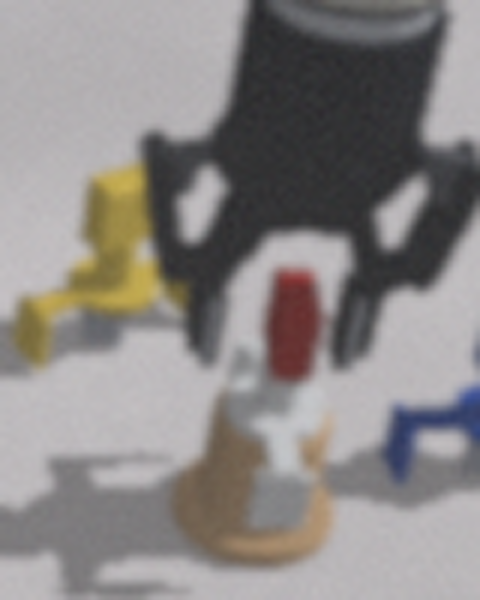

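```bash
python3 -m inch '[[50,[-2,7,0],0.7],[50,[0,0,0],0],[30,[0,0,0],0],[10,[0,0,0],0],[10,[0,0,0],0],[10,[0,0,0],0]]' 60
python3 - <<'E'
from h import *
st()
for n,r in(("top",(160,200,240,280)),("scene",(330,130,410,230))):
    p,d=optics.snapshot(n); crop("",p,*r,6,f"pics/d_{n}.png")
E
```

```text
clock: 13.9
tool_pos: [0.4662, 0.3201, 0.1641]
ee_rot: [0.04, 0.706, -0.039, 0.706]
contact_force: [-0.2, 0.0, 4.7]
grip_width: 0.0177
t 13.9 tcp [466.2 320.1 164.1] xdir [ 0.  0. -1.] yaw_y 83.61 F [-0.2  0.   4.7] w 17.7 q [-0.67  0.59 -0.01  2.07  0.01  0.48  0.76]
```

View pics/d_scene.png

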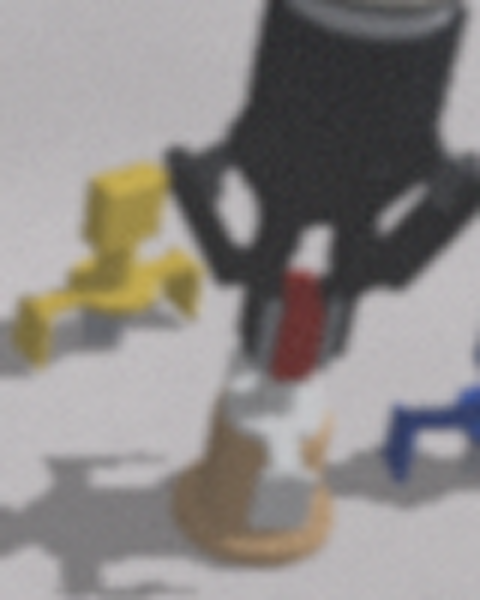

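```bash
python3 -m inch '[[10,[0,0,20],0],[10,[0,0,35],0],[10,[0,0,45],0],[10,[0,0,46],0],[10,[6,-20,0],-3],[10,[12,-42,0],-4],[10,[12,-42,0],-4],[10,[12,-42,0],-4],[10,[12,-42,0],-4],[10,[12,-42,0],-4],[10,[12,-42,0],-4],[10,[12,-42,0],-3]]' 60;python3 -m inch '[[10,[12,-40,0],-2],[10,[12,-38,0],-0.6],[10,[10,-24,0],0],[10,[0,0,0],0],[10,[0,0,0],0]]'
python3 - <<'E'
from h import *
st()
for n,r in(("top",(260,130,400,250)),("scene",(140,130,280,290))):
    p,d=optics.snapshot(n); crop("",p,*r,5 if n=="top" else 3.7,f"pics/e_{n}.png")
E
```

```text
clock: 15.5
tool_pos: [0.5548, 0.0034, 0.3078]
ee_rot: [0.221, 0.672, -0.223, 0.67]
contact_force: [0.8, 1.0, -0.6]
grip_width: 0.0176
clock: 16.12
tool_pos: [0.5887, -0.0953, 0.3082]
ee_rot: [0.236, 0.668, -0.236, 0.665]
contact_force: [-0.4, 1.3, -0.1]
grip_width: 0.0172
t 16.12 tcp [588.7 -95.3 308.2] xdir [-0.003  0.001 -1.   ] yaw_y 51.01 F [-0.4  1.3 -0.1] w 17.2 q [-0.07  0.43  0.21  1.91 -0.12  0.82  1.1 ]
```

View pics/e_scene.png

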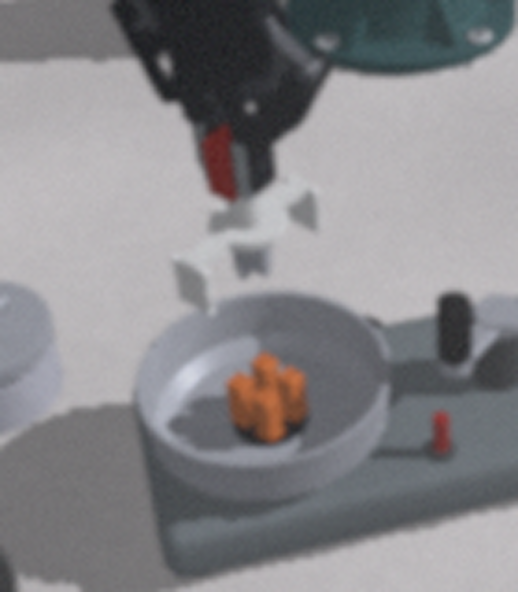

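View pics/e_top.png

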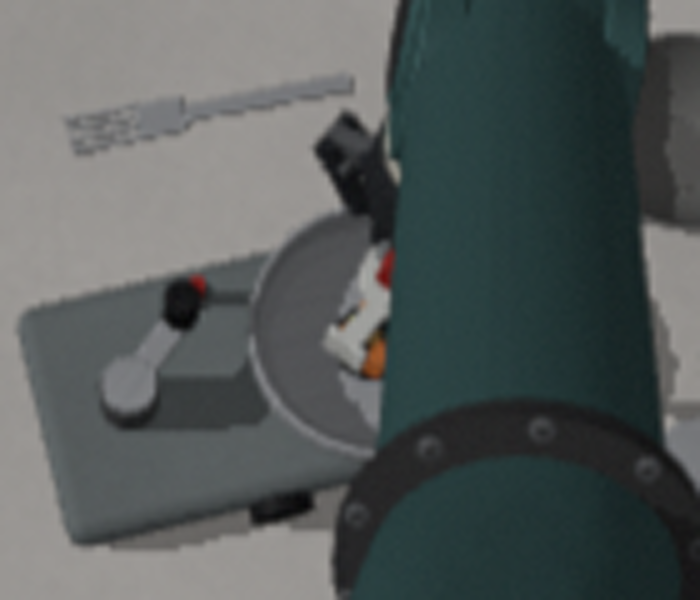

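```bash
python3 -m inch '[[10,[1,-0.5,-35],0],[10,[0,0,-30],0],[10,[0,0,-11],0],[10,[0,0,0],0],[10,[0,0,0],0]]'
python3 - <<'E'
from h import *
st()
I=[];J=[]
for i in range(5): I.append(optics.snapshot("scene")[0].astype(float))
a=np.mean(I,0).astype(np.uint8); np.save("ins.npy",a); crop("",a,165,180,265,275,8,"pics/f_scene.png")
p,d=optics.snapshot("top"); crop("",p,290,150,370,230,7,"pics/f_top.png")
E
```

```text
clock: 16.85
tool_pos: [0.5918, -0.0965, 0.2348]
ee_rot: [0.236, 0.666, -0.236, 0.667]
contact_force: [0.2, -0.3, -1.0]
grip_width: 0.0173
t 16.85 tcp [591.8 -96.5 234.8] xdir [ 0.002 -0.    -1.   ] yaw_y 51.03 F [ 0.2 -0.3 -1. ] w 17.3 q [-0.05  0.53  0.18  1.96 -0.15  0.66  1.12]
```

View pics/f_scene.png

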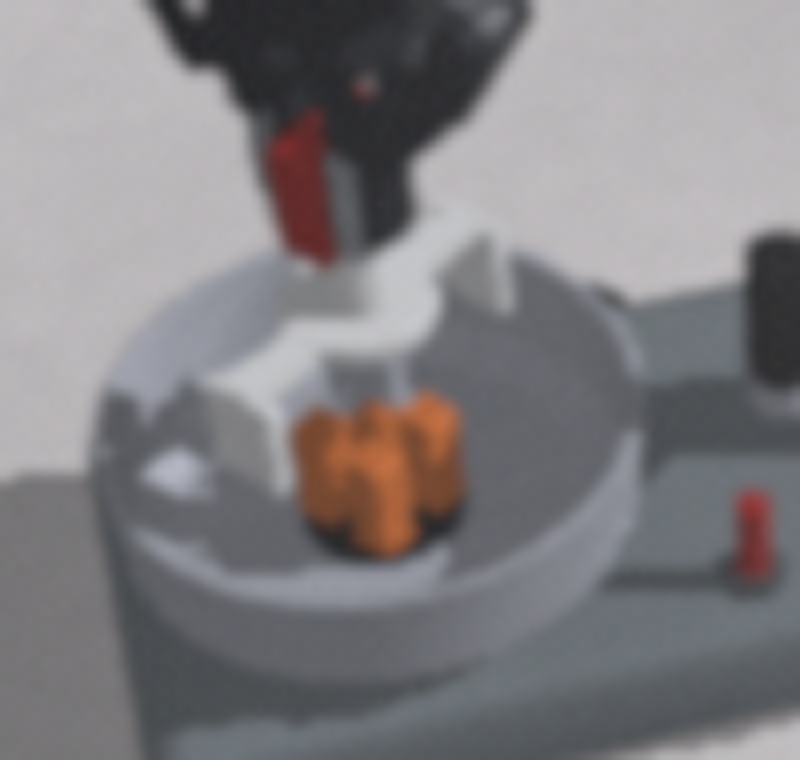

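View pics/f_top.png

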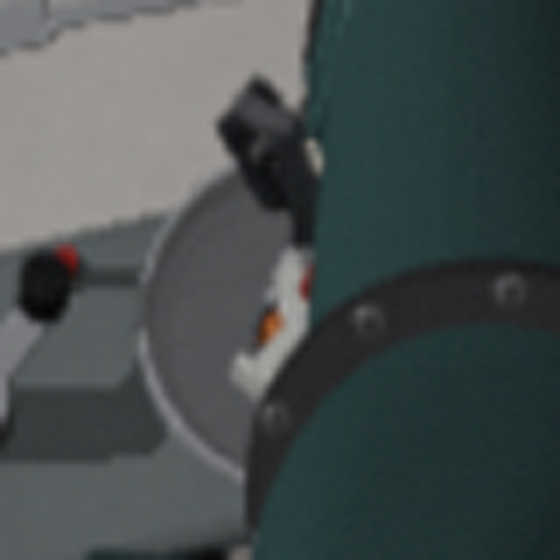

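```bash
cat > ov.py <<'E'
from fit import *
def ov(img,out,bx,by,cz,byaw,sx,sy,syaw,x0=165,y0=180,x1=265,y1=275,F=8):
    im=cv2.resize(img[y0:y1,x0:x1],None,fx=F,fy=F,interpolation=cv2.INTER_CUBIC)
    def L(P,o,yaw,col,closed=True):
        P=np.array(P,float); a=np.radians(yaw);R=np.array([[np.cos(a),-np.sin(a)],[np.sin(a),np.cos(a)]]);P[:,:2]=P[:,:2]@R.T+o
        q=(pr("scene",P)-[x0,y0]+.5)*F; cv2.polylines(im,[q.round().astype(np.int32)],closed,col,1)
    t=np.linspace(0,2*np.pi,60)
    L(np.c_[.022*np.cos(t),.022*np.sin(t),0*t+cz],[bx,by],byaw,(0,255,0))
    for s in(1,-1):
        L([[s*.047,-.012,cz+.006],[s*.047,.012,cz+.006],[s*.047,.012,cz-.026],[s*.047,-.012,cz-.026]],[bx,by],byaw,(0,255,0))
    for z in(cz-.030,cz-.025): 
        L([[-.012,0,z],[.012,0,z]],[bx,by],byaw,(255,0,255),False);L([[0,-.012,z],[0,.012,z]],[bx,by],byaw,(255,0,255),False)
    for z in (.126-.060+cz,.09-.06+cz): L([[-.018,-.009,z],[.018,-.009,z],[.018,.009,z],[-.018,.009,z]],[bx,by],byaw,(0,255,255))
    for i in(1,-1):
        for j in(1,-1): L([[i*.0045,j*.0045,.09],[i*.016,j*.0045,.09],[i*.016,j*.016,.09],[i*.0045,j*.016,.09]],[sx,sy],syaw,(255,255,0))
    cv2.imwrite(out,im)
E
python3 - <<'E'
from ov import *
ov(np.load("ins.npy"),"pics/g.png",.5918,-.0965,.1308,-39,.5906,-.0957,-39.3)
E
```

```text
(no output)
```

View pics/g.png

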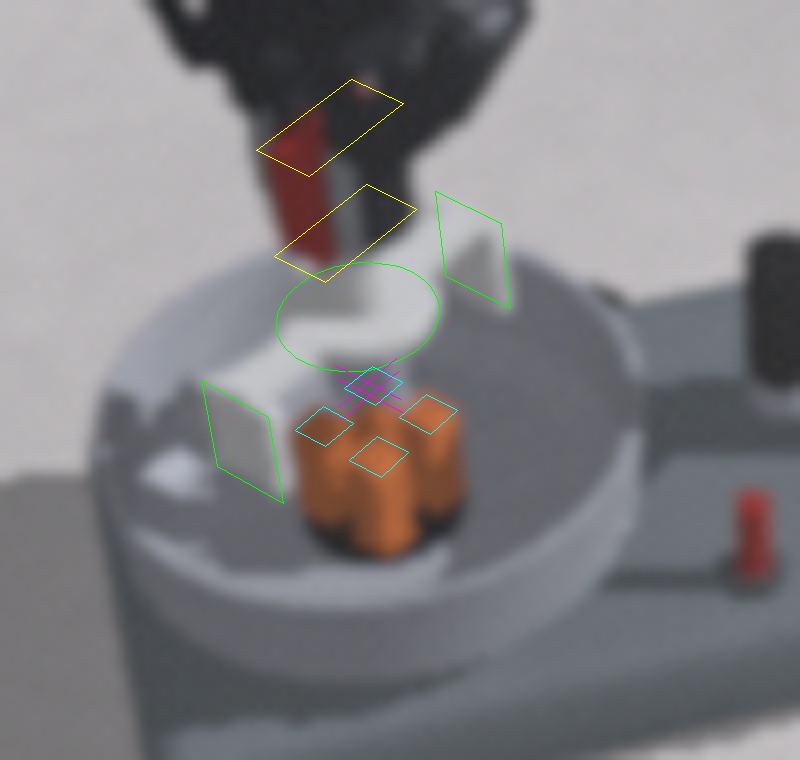

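```bash
python3 -m inch '[[10,[-0.7,0.5,-5],0],[10,[0,0,-5],0],[10,[0,0,-4],0],[10,[0,0,0],0]]' 60; python3 -c "
from h import *
st()"; python3 -m inch '[[10,[0,0,-3],0],[10,[0,0,-3],0],[10,[0,0,0],0]]'; python3 -c "
from h import *
st()"
```

```text
clock: 17.65
tool_pos: [0.59, -0.096, 0.2191]
ee_rot: [0.236, 0.667, -0.236, 0.666]
contact_force: [0.8, 1.0, -1.1]
grip_width: 0.0175
t 17.65 tcp [590.  -96.  219.1] xdir [-0.001 -0.    -1.   ] yaw_y 51.02 F [ 0.8  1.  -1.1] w 17.5 q [-0.04  0.55  0.18  1.97 -0.16  0.64  1.13]
clock: 18.02
tool_pos: [0.5901, -0.096, 0.2134]
ee_rot: [0.236, 0.667, -0.236, 0.666]
contact_force: [0.1, 0.1, -0.9]
grip_width: 0.0174
t 18.02 tcp [590.1 -96.  213.4] xdir [-0.001  0.    -1.   ] yaw_y 51.02 F [ 0.1  0.1 -0.9] w 17.4 q [-0.04  0.56  0.18  1.98 -0.16  0.62  1.13]
```

```bash
python3 -m inch '[[10,[0,0,-5],0],[10,[0,0,-5],0],[10,[0,0,0],0]]' 80; python3 -m inch '[[10,[0,0,-4],0],[10,[0,0,-3],0],[10,[0,0,0],0]]'; python3 -c "
from h import *
st()"
```

```text
clock: 18.4
tool_pos: [0.5904, -0.0961, 0.2036]
ee_rot: [0.236, 0.667, -0.236, 0.667]
contact_force: [-0.2, 0.9, 2.8]
grip_width: 0.0169
clock: 18.77
tool_pos: [0.5904, -0.0961, 0.1968]
ee_rot: [0.236, 0.666, -0.236, 0.667]
contact_force: [-0.6, 0.3, 4.1]
grip_width: 0.0169
t 18.77 tcp [590.4 -96.1 196.8] xdir [ 0. -0. -1.] yaw_y 51.02 F [-0.6  0.3  4.1] w 16.9 q [-0.03  0.58  0.17  1.98 -0.17  0.59  1.14]
```

```bash
python3 -m inch '[[10,[0,0,-2],0],[10,[0,0,0],0]]' 80; python3 -m inch '[[10,[0,0,-1.5],0],[10,[0,0,0],0]]'; python3 -m inch '[[10,[0,0,-1.5],0],[10,[0,0,0],0]]'
```

```text
clock: 19.02
tool_pos: [0.5904, -0.0961, 0.195]
ee_rot: [0.236, 0.666, -0.236, 0.667]
contact_force: [-1.7, 0.0, 4.6]
grip_width: 0.017
clock: 19.27
tool_pos: [0.5905, -0.0961, 0.1941]
ee_rot: [0.236, 0.666, -0.236, 0.667]
contact_force: [-1.9, 0.6, 8.4]
grip_width: 0.0172
clock: 19.52
tool_pos: [0.5906, -0.0962, 0.194]
ee_rot: [0.236, 0.666, -0.236, 0.667]
contact_force: [-4.7, 1.9, 18.6]
grip_width: 0.017
```

```bash
python3 -m inch '[[10,[0,0,0],0],[10,[0,0,0],0],[10,[0,0,0],0],[10,[0,0,0],0]]'
python3 - <<'E'
from ov import *
st()
I=[optics.snapshot("scene")[0].astype(float) for i in range(4)]
a=np.mean(I,0).astype(np.uint8); crop("",a,165,180,265,275,8,"pics/h0.png"); ov(a,"pics/h.png",.5906,-.0962,.090,-39,.5906,-.0957,-39.3)
st()
E
```

```text
clock: 20.02
tool_pos: [0.5906, -0.0962, 0.194]
ee_rot: [0.236, 0.666, -0.236, 0.667]
contact_force: [-4.6, 1.1, 18.8]
grip_width: 0.0172
t 20.02 tcp [590.6 -96.2 194. ] xdir [ 0.001  0.    -1.   ] yaw_y 51.0 F [-4.6  1.1 18.8] w 17.2 q [-0.03  0.58  0.17  1.99 -0.17  0.58  1.14]
t 20.23 tcp [590.6 -96.2 194. ] xdir [ 0.001  0.    -1.   ] yaw_y 51.0 F [-4.2  1.6 17.5] w 16.9 q [-0.03  0.58  0.17  1.99 -0.17  0.58  1.14]
```

View pics/h0.png

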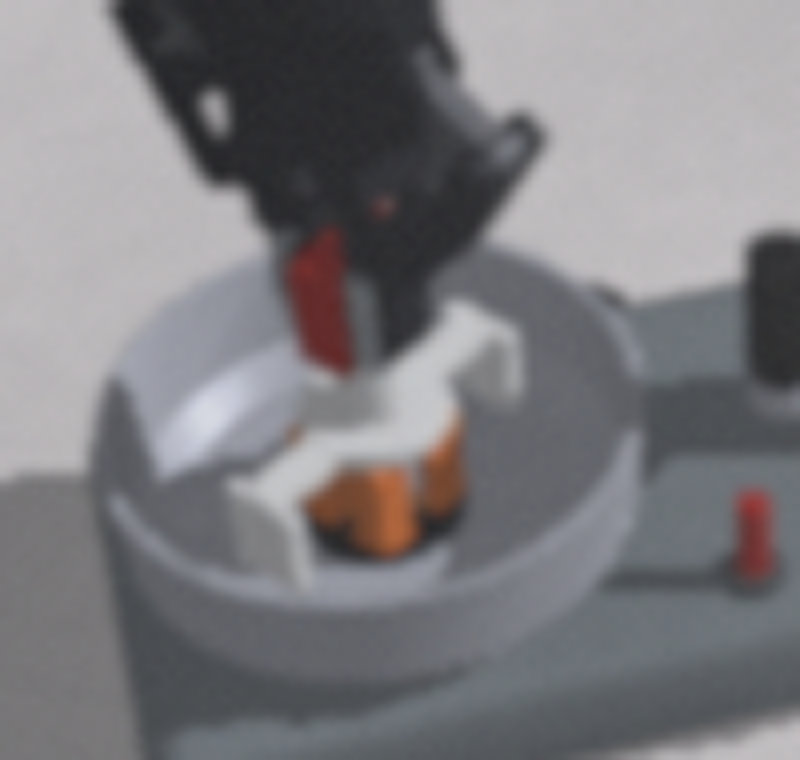

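View pics/h.png

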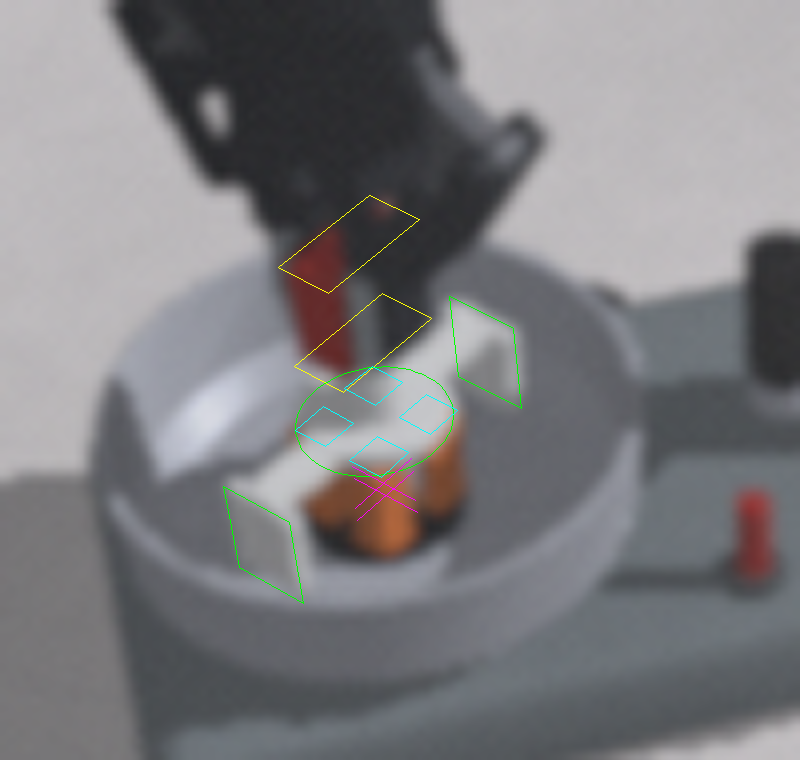

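```bash
python3 -c "
from h import *
env.sign_off(); st()"
```

```text
the job is handed in; nothing more can be done
the job is handed in; nothing more can be done
```

I wound the crank, meshed the beater with the socket, pressed it home, and handed the job in at about 20 s while still gripping and pressing. No verdict was reported.

**Crank:** I turned it about 738° clockwise (about 12.9 rad from its start angle). The last pictures show the red pin standing fully out, but I could not read the crank joint directly.

**Beater:** I gripped it at about 17 mm finger opening, lifted it about 145 mm straight up and turned it about 33° to match the slots. The stem entered the socket with no side jam.

**Pressing:** The force rose with the spring from about 3 N to 4.6 N. It then jumped to about 18 N at TCP height 194 mm, the height predicted for the collar on the mouth. In the final checks it held steady at 17.5–18.8 N with no movement, the tool vertical and the grip force set to 80 N.

**Small disagreements:** My overlay of the beater model sits about 1 pixel (about 2 mm) off the seated collar in the picture. A similar offset showed before insertion, so I put it down to camera calibration. The two cameras also differed by about 3 mm in x. I did not measure the tin, bowl, mould and fork afterwards; the arm's path stayed clear of them.

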